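# Thread the keyed spring on the jig rod and clip it down

## Task

Thread the yellow spring down over the slotted rod of the grey jig, turning it a little wherever its teeth snag so that they run down the slot, until its foot washer sits fully home on the base. Then fold the three orange clip flaps down flat, one after another, over the rim of the foot washer and let go. Leave the jar, the glue stick and the pliers where they are.

Things in the scene. Friction and masses are not known exactly. Their poses are not given: they have to be found in the camera images.
- spring: Stiff yellow coil spring (one rigid part, about 100 g, does not yield), upright on the desk. Coil 38 outside, height 60. Steel foot washer 54 wide, 4 thick; top washer 38 wide, 4 thick; hole 28. Inside each washer one tooth points inward, the lower exactly under the upper. Grip it across the coil, near the top. Origin: centre of underside; z up the axis; +x from the axis towards the teeth.
- spring_key (a point): Inner end of the spring's upper tooth, on its top face: 6 mm from the axis, 60 mm above the underside. The teeth are dark, 3.5 wide and 4 thick, and reach from the 28 mm hole's edge in to here.
- jig: Fixed grey round base, 128 wide, 18 high, with an upright steel rod, 22 thick, in its middle. One slot, 7.5 wide and 8 deep (radius 11 to 3), open at the top, runs down the whole rod on the jig's +x side. The spring's teeth pass only down this slot (2 mm play at each side, about 0.15 rad); elsewhere they stop on the rod's flat end. Origin: centre of underside; z up the rod.
- seat (a point): Centre of the base top round the rod, where the spring's foot washer comes to rest; 18 mm above the desk, on the rod axis.
- rod_top (a point): Centre of the rod's flat end, 62 mm above the seat (80 mm above the desk).
- flap_a (a joint): Orange clip flap, 28 long x 16 wide x 4 thick. Its hinge is level, 50 mm from the rod axis at +60 degrees (counter-clockwise from the rod slot) in the jig frame, 25 mm above the desk, square to the radius. 0 rad = folded flat inward over the foot washer's rim, 1.57 = upright, up to 2.3 = leaning outward. Friction (0.02 N m) keeps it where it is left, no spring. Starts at 1.65 to 2.15.
- flap_b (a joint): Orange clip flap, 28 long x 16 wide x 4 thick. Its hinge is level, 50 mm from the rod axis at 180 degrees (on the far side from the rod slot) in the jig frame, 25 mm above the desk, square to the radius. 0 rad = folded flat inward over the foot washer's rim, 1.57 = upright, up to 2.3 = leaning outward. Friction (0.02 N m) keeps it where it is left, no spring. Starts at 1.65 to 2.15.
- flap_c (a joint): Orange clip flap, 28 long x 16 wide x 4 thick. Its hinge is level, 50 mm from the rod axis at -60 degrees (clockwise from the rod slot) in the jig frame, 25 mm above the desk, square to the radius. 0 rad = folded flat inward over the foot washer's rim, 1.57 = upright, up to 2.3 = leaning outward. Friction (0.02 N m) keeps it where it is left, no spring. Starts at 1.65 to 2.15.
- small_jar: Bystander: small brown jar with white lid, 45 diameter, 52 high, upright. Origin at the centre of its underside.
- glue_stick: Bystander: red and yellow glue stick standing upright, 27 diameter, 92 high. Origin at the centre of its underside.
- pliers: Bystander: red pliers lying on the desk, 151 x 44 x 10, long along their y. Origin at the centre of the underside.
- flap_a_tip (a point): Middle of the tip edge of flap_a, 28 mm from its hinge (22 mm from the rod axis when flat).
- flap_b_tip (a point): Middle of the tip edge of flap_b, 28 mm from its hinge (22 mm from the rod axis when flat).
- flap_c_tip (a point): Middle of the tip edge of flap_c, 28 mm from its hinge (22 mm from the rod axis when flat).

How it is judged:
By the outcome, as a careful person would: the job done as asked, in the order asked, and still so for the second after the job is handed in, with the robot touching nothing.
It also fails if it takes over 61 s, if anything falls off the work surface, if the arm or the gripper's body presses on something with over 40 N, if the wrist force passes 120 N, or if a joint passes its speed limit or range.

## Robot

A 6-joint arm with a two-finger parallel gripper is mounted at the origin on the work surface; the furniture and walls round the work are solid. World frame = base frame: x ahead of the robot, y to its left, z up, the work surface at z = 0. Lengths are in m, angles in rad, forces in N, time in s.
With the tool pointing down it reaches from about 0.275 to 0.725 m from the base axis. Payload 15.9 kg.
Tool frame: the origin (TCP) lies midway between the tips of the shut fingers; the grasp point (between the pads) lies 19 mm behind it; z points along the fingers, y is the line along which they close (so a half turn about z gives the same grasp; the last joint's range is limited). The gripper opens to 85 mm and grips with 20 to 120 N. Pads are 22 mm wide; open, the fingers measure 114 mm over their backs; the gripper's body (76 mm by 85 mm) begins 54 mm behind the grasp point. The pads swing forward as they close: fully open they stand 13 mm farther back than shut.
Start: joints at [1.261, 0.213, -0.034, 1.323, 0, 1.571], TCP at [0.152, 0.476, 0.231] pointing down, gripper open.
Joint ranges: [-2.98, 2.98], [-0.74, 1.72], [-1.14, 1.35], [-2.1, 2.04], [-1.57, 1.44], [-3.14, 3.14]. Speed limits (rad/s): [1.89, 1.89, 2.39, 2.57, 3.14, 3.14].

## Interface

Orientations are given as a rotation vector (axis times angle).
In Python, from bench import bot gives the robot as it stands.
- The arm moves only by the tool drive_tool, never from a script. Its argument "plan" is a list of rows, each an object of numbers: "x", "y", "z": the shift along the tool's x, y, z each as a share of 200 mm, from -1 to 1; "ax", "ay", "az": the turn, a rotation vector about the tool's x, y, z each as a share of 180 degrees, from -1 to 1; "grip": the closure, from -1 (fully open) to 1 (shut). A call has exactly 10 rows; each row is the pose to reach, as a shift and turn from the pose commanded when the call began, along the tool's axes at that moment, turning the shorter way round; what a row does not reach only later rows make up. A row lasts 1/10 s, in which the tool goes at most 50 mm and 8.59 degrees, less where a joint would pass 70% of its speed; a pose out of reach is approached as far as the arm can. A call with a number of a shift or a turn outside -1 to 1 is refused whole. A call with a gripper value outside its range is refused whole. The fingers move at their own pace and stop on an object; "squeeze" is the grip in N (left out, the last holds). Time passes only in rows, so rows that repeat a pose let the fingers close, or fill a call up. It gives the time, the measured TCP pose, the force, the opening and the grip force at its end, in the units of the state.
- bot.observe(): the state, without advancing time (a new reading comes with each control period).
- bot.snapshot(name): name is "scene" or "top"; returns (picture, depth): 420x560x3 uint8, red, green, blue; 420x560 float32, m along the optical axis (not along the pixel's ray), 0 where there is no reading.
- bot.camera_model(name): a dict with "fx", "fy", "cx", "cy" (pixels), "origin" and "attitude" of the camera in the world. Camera axes: x right, y up, looking along -z (the intrinsics and any distortion apply to the point x, -y, -z); pixel columns grow to the right and rows downward; lengths in m; the calibration is good to about 2 mm. A picture is of the moment at which its call begins. camera_model takes no time and is no camera call.
- bot.close_job(): hands the job in; it is judged then, once.
The state is a dict: "time": time; "joints": joint angles; "dq": joint speeds; "tau": joint torques, N m; "eef_pos": TCP position; "orientation": TCP orientation; "contact_force": force on the tool from outside, world axes, zero at the start; "ft_torque": the same for the moment, N m; "opening": finger opening in m; "grip_force": force on a finger pad.
Only numpy, scipy, OpenCV 4.12 (cv2) and the standard library are available. Lean on these libraries where they do the work, as an engineer would, in place of code of your own. Each camera call takes 0.05 s, during which the arm holds its last target. There are 200 camera calls.

## Working session

There is one attempt and no reset: what is moved stays moved. The work goes in short steps, Python scripts to look and compute and a tool call to move; the robot and the scene stay as the last step left them, time stands still between calls to the robot, and variables do not carry over. Pictures are saved under pics/ and viewed, at most 10 in all, crops included, and the job is handed in when it is done.

Besides the shell and the picture viewer there is one more tool, called after "Request:" by a JSON object that holds its "op" and its "data". drive_tool: Moves the arm, as the interface text tells. Shift numbers are shares of 200 mm and turn numbers shares of 180 degrees, none past 1 either way. Its arguments: {"type":"object","properties":{"plan":{"type":"array"},"squeeze":{"type":"number"}},"required":["plan"]}

```bash
mkdir -p pics; ls
cat > h.py <<'E'
import numpy as np, cv2
from bench import bot
from scipy.spatial.transform import Rotation as R
def snap(n):
    im,d=bot.snapshot(n); return im,d,bot.camera_model(n)
def rot(a):
    a=np.array(a,float)
    return a if a.shape==(3,3) else (R.from_rotvec(a).as_matrix() if a.size==3 else R.from_quat(a).as_matrix())
def world(d,c):
    v,u=np.mgrid[:d.shape[0],:d.shape[1]]
    p=np.stack([(u-c['cx'])/c['fx']*d,-(v-c['cy'])/c['fy']*d,-d],-1)
    return p@rot(c['attitude']).T+np.array(c['origin'])
E
python3 - <<'E'
from h import *
print(bot.observe())
for n in("scene","top"):
    im,d,c=snap(n); print(c); cv2.imwrite(f'pics/{n}0.png',im[:,:,::-1]); np.savez(f'{n}0.npz',im=im,d=d,w=world(d,c))
E
```

```text
pics
{'time': 0.0, 'joints': array([ 1.26099928e+00,  2.13358020e-01, -3.50588059e-02,  1.32346198e+00,
       -7.80053437e-06,  1.57077597e+00]), 'dq': array([-6.98092555e-04,  1.34417093e-04, -5.02558560e-05,  1.55769125e-03,
       -1.40754368e-04,  1.38602805e-03]), 'tau': array([ 2.63132104e-03, -6.86178374e+01,  4.87100315e+01,  1.78542937e-02,
        9.76222964e-05, -4.10836975e-06]), 'eef_pos': array([0.15233622, 0.47588831, 0.23081533]), 'orientation': array([-4.84628167e-01, -3.10382605e+00,  1.68179890e-03]), 'contact_force': array([ 0.05149195,  0.3576796 , -0.24250231]), 'ft_torque': array([ 0.03084396, -0.00563973,  0.04098507]), 'grip_force': 0.0, 'opening': 0.084921812201642}
{'fx': 497.8044234948075, 'fy': 497.8044234948075, 'cx': 278.19357131275456, 'cy': 220.938986215367, 'origin': array([0.20619319, 0.68766789, 0.51546744]), 'attitude': array([ 0.33451006, -1.37627625, -2.31891396])}
{'fx': 542.2723491091425, 'fy': 542.2723491091425, 'cx': 272.68243871436283, 'cy': 209.8013465054205, 'origin': array([ 0.35442088, -0.00255249,  1.18313323]), 'attitude': array([ 0.14318168, -0.12681113, -1.55660657])}
```

View pics/scene0.png

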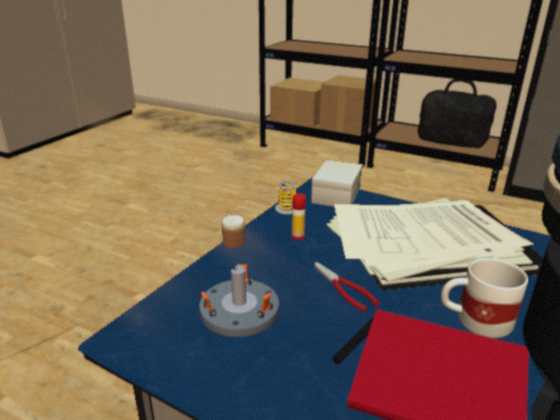

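View pics/top0.png

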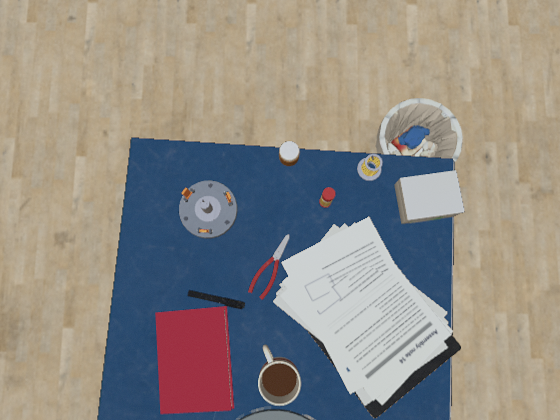

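The scene picture shows the jig at (240,300), spring at (287,197), jar (233,232), glue (299,215) and pliers (345,285). In the top picture, the jig is at (207,208), spring (371,167), jar (289,153), glue (328,197) and pliers (270,268).

Run:
```python
from h import *
t=np.load('top0.npz');s=np.load('scene0.npz')
w=t['w'];ws=s['w']
for n,(u,v) in dict(jig=(207,208),base=(190,225),rodtop=(207,203),spring=(371,167),jar=(289,152),glue=(329,192),desk=(240,260),desk2=(380,215),desk3=(140,290),base0=(275,415)).items(): print(n,w[v,u].round(4))
for n,(u,v) in dict(rod=(239,269),spring=(287,185),desk=(300,300),desk2=(260,220)).items(): print('s',n,ws[v,u].round(4))
a=cv2.resize(t['im'][145:190,340:400,::-1],None,fx=6.6,fy=6.6,interpolation=cv2.INTER_CUBIC)
b=cv2.resize(t['im'][175:240,172:242,::-1],None,fx=5.6,fy=5.6,interpolation=cv2.INTER_CUBIC)
c=cv2.resize(s['im'][175:220,265:310,::-1],None,fx=5,fy=5,interpolation=cv2.INTER_CUBIC)
e=cv2.resize(s['im'][255:335,190:290,::-1],None,fx=4,fy=4,interpolation=cv2.INTER_CUBIC)
o=np.zeros((600,800,3),np.uint8)
o[:min(297,a.shape[0]),:a.shape[1]]=a[:297]
o[:225,400:625]=c
h=b[:300];o[300-0:300+h.shape[0],:h.shape[1]]=h
o[250:250+320,400:800]=e[:,:400]
cv2.imwrite('pics/crop0.png',o)
```

```text
jig [0.5506 0.1474 0.0693]
base [0.522  0.1904 0.0163]
rodtop [0.5589 0.146  0.082 ]
spring [ 0.6587 -0.2079  0.0028]
jar [ 0.6786 -0.0235  0.0496]
glue [ 0.5823 -0.1053  0.0916]
desk [0.4481 0.0809 0.0023]
desk2 [ 0.5509 -0.2264 -0.002 ]
desk3 [ 0.3813  0.2965 -0.0011]
base0 [0.1297 0.0014 0.0119]
s rod [0.556  0.1528 0.0816]
s spring [ 0.6605 -0.2133  0.0537]
s desk [0.4833 0.0824 0.0012]
s desk2 [ 6.811e-01 -1.278e-01  5.000e-04]
```

View pics/crop0.png

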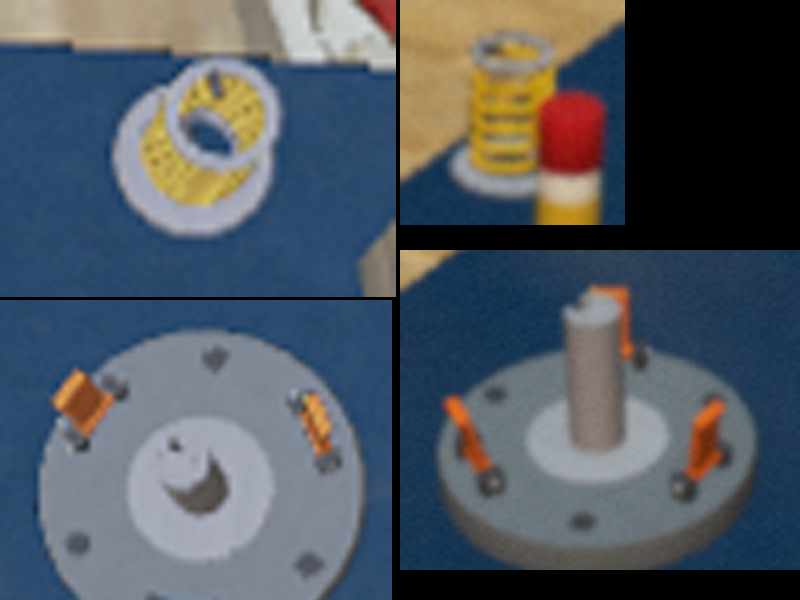

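The crop shows the tooth in the spring's top washer pointing up (+x) and slightly left. The slot notch is on the +x side of the rod, opposite one of the flaps. Next I'll warp the images onto the known planes to get centres and yaws.

```bash
cat >> h.py <<'E'
def proj(P,c):
    q=(np.asarray(P)-np.array(c['origin']))@rot(c['attitude'])
    return np.stack([c['cx']-c['fx']*q[...,0]/q[...,2], c['cy']+c['fy']*q[...,1]/q[...,2]],-1)
def warp(im,c,x0,y0,z,half,n):
    # up=+x, left=+y
    i,j=np.mgrid[:n,:n]; s=2*half/n
    P=np.stack([x0+half-(i+.5)*s, y0+half-(j+.5)*s, np.full(i.shape,z)],-1)
    m=proj(P,c).astype(np.float32)
    return cv2.remap(im,m[...,0],m[...,1],cv2.INTER_CUBIC)
def grid(o,s0):
    n=o.shape[0]; cv2.line(o,(n//2,0),(n//2,n),(0,255,0),1); cv2.line(o,(0,n//2),(n,n//2),(0,255,0),1)
    return o
E
python3 - <<'E'
from h import *
cs={n:bot.camera_model(n) for n in('top','scene')}
rows=[]
for n in('top','scene'):
    t=np.load(n+'0.npz');w=t['w'].reshape(-1,3);im=t['im'].reshape(-1,3).astype(int)
    g=(abs(w[:,:2]-[.55,.15]).max(1)<.075)
    b=g&(abs(w[:,2]-.018)<.006)
    (x,y),r=cv2.minEnclosingCircle(w[b][:,:2].astype(np.float32)); print(n,'base',x,y,r, w[b].mean(0))
    rt=g&(w[:,2]>.074)&(abs(w[:,:2]-[.555,.15]).max(1)<.02); print('rodtop',w[rt].mean(0),rt.sum(),w[rt].min(0),w[rt].max(0))
    org=g&(im[:,0]>150)&(im[:,0]-im[:,2]>80)
    p=w[org]
    _,l,ct=cv2.kmeans(p[:,:2].astype(np.float32),3,None,(3,50,1e-5),5,cv2.KMEANS_PP_CENTERS)
    for k in range(3):
        q=p[l[:,0]==k]; print('flap',len(q),q.mean(0).round(4),q.min(0).round(3),q.max(0).round(3))
    sp=(abs(w[:,:2]-[.66,-.21]).max(1)<.04)
    f=sp&(w[:,2]>.054)&(w[:,2]<.066);print('sptop',w[f].mean(0),f.sum(),w[f].min(0),w[f].max(0), cv2.minEnclosingCircle(w[f][:,:2].astype(np.float32)))
    im=t['im'][:,:,::-1].copy();c=cs[n]
    a=grid(warp(im,c,.66,-.21,.06,.03,298),0); b=grid(warp(im,c,.556,.152,.08,.02,298),0);e=warp(im,c,.556,.152,.018,.075,200)
    for k,o in enumerate((a,b)):
        pass
    e=cv2.copyMakeBorder(cv2.resize(grid(e,0),(200,200)),0,98,0,0,cv2.BORDER_CONSTANT)
    rows.append(np.hstack([a,b,e]))
t=np.load('top0.npz')['w']
box=t[175:220,400:460]; print('box',box[...,2].max(),box[box[...,2]>.02].min(0),box[box[...,2]>.02].max(0))
o=np.vstack(rows);print(o.shape);cv2.imwrite('pics/warp0.png',o)
E
```

```text
top base 0.5596939325332642 0.15260851383209229 0.06455353647470474 [0.55755352 0.15245817 0.01793348]
rodtop [0.55807767 0.15344329 0.07917607] 81 [0.54830427 0.14270244 0.07476508] [0.56848753 0.16340788 0.0837921 ]
flap 20 [0.5065 0.157  0.0488] [0.504 0.149 0.025] [0.512 0.165 0.056]
flap 30 [0.5804 0.1063 0.0435] [0.573 0.102 0.021] [0.589 0.113 0.056]
flap 29 [0.5891 0.1972 0.0406] [0.58  0.19  0.022] [0.597 0.204 0.056]
sptop [ 0.65611106 -0.20315158  0.0590979 ] 120 [ 0.63775794 -0.22009505  0.05410437] [ 0.67361601 -0.18532351  0.06431609] ((0.6562131643295288, -0.20303931832313538), 0.018923494964838028)
scene base 0.5565050840377808 0.15410222113132477 0.06458315998315811 [0.55139699 0.16468998 0.01890194]
rodtop [0.55574706 0.15547712 0.07953771] 141 [0.54526363 0.14049969 0.07407543] [0.56697676 0.1653809  0.08242203]
flap 53 [0.507  0.1586 0.044 ] [0.502 0.128 0.019] [0.548 0.168 0.063]
flap 47 [0.5873 0.1996 0.0426] [0.579 0.172 0.019] [0.615 0.205 0.055]
flap 27 [0.5695 0.1104 0.0464] [0.528 0.1   0.018] [0.583 0.145 0.082]
sptop [ 0.65458049 -0.20287114  0.05960784] 97 [ 0.63521952 -0.22130455  0.05405724] [ 0.6732676  -0.18349816  0.06291478] ((0.655562162399292, -0.2048034816980362), 0.021745823323726654)
box 1.1831332296773422 [ 0.35442088 -0.38761714  0.02041717] [ 0.62832855 -0.00255249  1.18313323]
(596, 796, 3)
```

View pics/warp0.png

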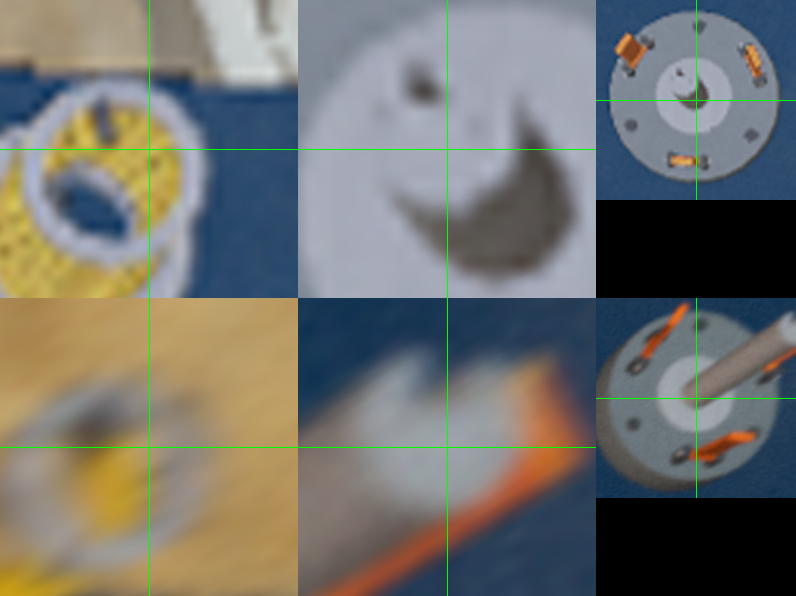

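Measured, all checked against the given heights and sizes:

| Item | Position (m) | Yaw | Source |
|---|---|---|---|
| Jig | (0.5575, 0.154) | −4.7° | three flaps agree |
| Spring | (0.656, −0.2035), top z 0.059 | tooth about +11° | washer and tooth |

I'll grip along jig angle −30°, between the flaps. That makes the finger line −19° at pickup.

```bash
cat > mv.py <<'E'
import sys,json,numpy as np
from math import *
from bench import bot
def sh(cur,tgt):
    x,y,z,p=cur; d=np.array(tgt[:3])-cur[:3]; a=radians(p)
    return [(-sin(a)*d[0]+cos(a)*d[1])/.2,(cos(a)*d[0]+sin(a)*d[1])/.2,-d[2]/.2,-(tgt[3]-p)/180]
def chain(cur,*ts):
    for t in ts:
        t=list(t); s=sh(cur,t); k=max(1,max(map(abs,s[:3])))
        print('x y z az',np.round(s,3),'OVER' if k>1 else '','->',t); cur=t
E
python3 - <<'E'
from mv import *
s=bot.observe(); p=list(s['eef_pos'])
chain(p+[72.25],[.297,.28,.231,30],[.47,.05,.231,-19],[.63,-.15,.2,-19],[.656,-.2035,.12,-19],[.656,-.2035,.033,-19])
E
```

```text
x y z az [-0.988 -0.712 -0.001  0.235]  -> [0.297, 0.28, 0.231, 30]
x y z az [-1.428  0.174 -0.     0.272] OVER -> [0.47, 0.05, 0.231, -19]
x y z az [-0.685  1.082  0.155  0.   ] OVER -> [0.63, -0.15, 0.2, -19]
x y z az [-0.211  0.21   0.4    0.   ]  -> [0.656, -0.2035, 0.12, -19]
x y z az [0.    0.    0.435 0.   ]  -> [0.656, -0.2035, 0.033, -19]
```

Request:
{"op": "drive_tool", "data": {"plan": [{"x": -0.988, "y": -0.712, "z": 0, "az": 0.235, "ax": 0, "ay": 0, "grip": -1}, {"x": -0.988, "y": -0.712, "z": 0, "az": 0.235, "ax": 0, "ay": 0, "grip": -1}, {"x": -0.988, "y": -0.712, "z": 0, "az": 0.235, "ax": 0, "ay": 0, "grip": -1}, {"x": -0.988, "y": -0.712, "z": 0, "az": 0.235, "ax": 0, "ay": 0, "grip": -1}, {"x": -0.988, "y": -0.712, "z": 0, "az": 0.235, "ax": 0, "ay": 0, "grip": -1}, {"x": -0.988, "y": -0.712, "z": 0, "az": 0.235, "ax": 0, "ay": 0, "grip": -1}, {"x": -0.988, "y": -0.712, "z": 0, "az": 0.235, "ax": 0, "ay": 0, "grip": -1}, {"x": -0.988, "y": -0.712, "z": 0, "az": 0.235, "ax": 0, "ay": 0, "grip": -1}, {"x": -0.988, "y": -0.712, "z": 0, "az": 0.235, "ax": 0, "ay": 0, "grip": -1}, {"x": -0.988, "y": -0.712, "z": 0, "az": 0.235, "ax": 0, "ay": 0, "grip": -1}]}}

```text
time: 1.1
eef_pos: [0.2967, 0.281, 0.2312]
orientation: [-1.569, -2.722, 0.0]
contact_force: [0.6, 1.1, 0.6]
opening: 0.0852
grip_force: 0.0
```

Run:
```python
from mv import *
chain([.297,.28,.231,30],[.39,.08,.231,-14],[.55,-.07,.231,-19],[.656,-.2035,.13,-19],[.656,-.2035,.033,-19])
```

```text
x y z az [-1.099 -0.097 -0.     0.244] OVER -> [0.39, 0.08, 0.231, -14]
x y z az [-0.534  0.958 -0.     0.028]  -> [0.55, -0.07, 0.231, -19]
x y z az [-0.459  0.718  0.505  0.   ]  -> [0.656, -0.2035, 0.13, -19]
x y z az [0.    0.    0.485 0.   ]  -> [0.656, -0.2035, 0.033, -19]
```

Request:
{"op": "drive_tool", "data": {"plan": [{"x": -0.975, "y": 0.188, "z": 0, "az": 0.244, "grip": -1}, {"x": -0.975, "y": 0.188, "z": 0, "az": 0.244, "grip": -1}, {"x": -0.975, "y": 0.188, "z": 0, "az": 0.244, "grip": -1}, {"x": -0.975, "y": 0.188, "z": 0, "az": 0.244, "grip": -1}, {"x": -0.975, "y": 0.188, "z": 0, "az": 0.244, "grip": -1}, {"x": -0.975, "y": 0.188, "z": 0, "az": 0.244, "grip": -1}, {"x": -0.975, "y": 0.188, "z": 0, "az": 0.244, "grip": -1}, {"x": -0.975, "y": 0.188, "z": 0, "az": 0.244, "grip": -1}, {"x": -0.975, "y": 0.188, "z": 0, "az": 0.244, "grip": -1}, {"x": -0.975, "y": 0.188, "z": 0, "az": 0.244, "grip": -1}]}}

```text
schema error: expected keys x, y, z, ax, ay, az, grip
```

Request:
{"op": "drive_tool", "data": {"plan": [{"x": -0.76, "y": 0.875, "z": 0, "az": 0.028, "grip": -0.5}, {"x": -0.76, "y": 0.875, "z": 0, "az": 0.028, "grip": -0.5}, {"x": -0.76, "y": 0.875, "z": 0, "az": 0.028, "grip": -0.5}, {"x": -0.76, "y": 0.875, "z": 0, "az": 0.028, "grip": -0.5}, {"x": -0.76, "y": 0.875, "z": 0, "az": 0.028, "grip": -0.5}, {"x": -0.76, "y": 0.875, "z": 0, "az": 0.028, "grip": -0.5}, {"x": -0.76, "y": 0.875, "z": 0, "az": 0.028, "grip": -0.5}, {"x": -0.76, "y": 0.875, "z": 0, "az": 0.028, "grip": -0.5}, {"x": -0.76, "y": 0.875, "z": 0, "az": 0.028, "grip": -0.5}, {"x": -0.76, "y": 0.875, "z": 0, "az": 0.028, "grip": -0.5}]}}

```text
schema error: expected keys x, y, z, ax, ay, az, grip
```

Run:
```python
from mv import *
from scipy.spatial.transform import Rotation as R
s=bot.observe(); m=R.from_rotvec(s['orientation']).as_matrix(); print(s['eef_pos'],degrees(atan2(m[1,1],m[0,1])),s['time'],s['opening'],s['joints'])
chain([.56,-.06,.231,-19],[.656,-.2035,.12,-19],[.656,-.2035,.033,-19])
```

```text
[0.29666691 0.28101645 0.2311618 ] 30.0764987547592 1.1 0.0852498916907446 [ 7.58275580e-01  2.57584027e-02 -2.49150976e-01  1.29621896e+00
  4.85000126e-05  1.80413796e+00]
x y z az [-0.522  0.687  0.555  0.   ]  -> [0.656, -0.2035, 0.12, -19]
x y z az [0.    0.    0.435 0.   ]  -> [0.656, -0.2035, 0.033, -19]
```

Request:
{"op": "drive_tool", "data": {"plan": [{"x": -0.975, "y": 0.188, "z": 0, "ax": 0, "ay": 0, "az": 0.244, "grip": -1}, {"x": -0.975, "y": 0.188, "z": 0, "ax": 0, "ay": 0, "az": 0.244, "grip": -1}, {"x": -0.975, "y": 0.188, "z": 0, "ax": 0, "ay": 0, "az": 0.244, "grip": -1}, {"x": -0.975, "y": 0.188, "z": 0, "ax": 0, "ay": 0, "az": 0.244, "grip": -1}, {"x": -0.975, "y": 0.188, "z": 0, "ax": 0, "ay": 0, "az": 0.244, "grip": -1}, {"x": -0.975, "y": 0.188, "z": 0, "ax": 0, "ay": 0, "az": 0.244, "grip": -1}, {"x": -0.975, "y": 0.188, "z": 0, "ax": 0, "ay": 0, "az": 0.244, "grip": -1}, {"x": -0.975, "y": 0.188, "z": 0, "ax": 0, "ay": 0, "az": 0.244, "grip": -1}, {"x": -0.975, "y": 0.188, "z": 0, "ax": 0, "ay": 0, "az": 0.244, "grip": -1}, {"x": -0.975, "y": 0.188, "z": 0, "ax": 0, "ay": 0, "az": 0.244, "grip": -1}]}}

```text
time: 2.1
eef_pos: [0.4268, 0.1307, 0.2314]
orientation: [2.473, 1.938, 0.0]
contact_force: [-0.3, -0.6, 0.3]
opening: 0.0855
grip_force: 0.0
```

Request:
{"op": "drive_tool", "data": {"plan": [{"x": -0.76, "y": 0.875, "z": 0, "ax": 0, "ay": 0, "az": 0.028, "grip": -0.5}, {"x": -0.76, "y": 0.875, "z": 0, "ax": 0, "ay": 0, "az": 0.028, "grip": -0.5}, {"x": -0.76, "y": 0.875, "z": 0, "ax": 0, "ay": 0, "az": 0.028, "grip": -0.5}, {"x": -0.76, "y": 0.875, "z": 0, "ax": 0, "ay": 0, "az": 0.028, "grip": -0.5}, {"x": -0.76, "y": 0.875, "z": 0, "ax": 0, "ay": 0, "az": 0.028, "grip": -0.5}, {"x": -0.76, "y": 0.875, "z": 0, "ax": 0, "ay": 0, "az": 0.028, "grip": -0.5}, {"x": -0.76, "y": 0.875, "z": 0, "ax": 0, "ay": 0, "az": 0.028, "grip": -0.5}, {"x": -0.76, "y": 0.875, "z": 0, "ax": 0, "ay": 0, "az": 0.028, "grip": -0.5}, {"x": -0.76, "y": 0.875, "z": 0, "ax": 0, "ay": 0, "az": 0.028, "grip": -0.5}, {"x": -0.76, "y": 0.875, "z": 0, "ax": 0, "ay": 0, "az": 0.028, "grip": -0.5}]}}

```text
time: 3.1
eef_pos: [0.56, -0.0588, 0.2317]
orientation: [2.556, 1.826, 0.0]
contact_force: [-0.1, 0.3, 0.7]
opening: 0.0638
grip_force: 0.0
```

Request:
{"op": "drive_tool", "data": {"plan": [{"x": -0.522, "y": 0.687, "z": 0, "ax": 0, "ay": 0, "az": 0, "grip": -0.5}, {"x": -0.522, "y": 0.687, "z": 0, "ax": 0, "ay": 0, "az": 0, "grip": -0.5}, {"x": -0.522, "y": 0.687, "z": 0, "ax": 0, "ay": 0, "az": 0, "grip": -0.5}, {"x": -0.522, "y": 0.687, "z": 0, "ax": 0, "ay": 0, "az": 0, "grip": -0.5}, {"x": -0.522, "y": 0.687, "z": 0.3, "ax": 0, "ay": 0, "az": 0, "grip": -0.5}, {"x": -0.522, "y": 0.687, "z": 0.555, "ax": 0, "ay": 0, "az": 0, "grip": -0.5}, {"x": -0.522, "y": 0.687, "z": 0.555, "ax": 0, "ay": 0, "az": 0, "grip": -0.5}, {"x": -0.522, "y": 0.687, "z": 0.555, "ax": 0, "ay": 0, "az": 0, "grip": -0.5}, {"x": -0.522, "y": 0.687, "z": 0.555, "ax": 0, "ay": 0, "az": 0, "grip": -0.5}, {"x": -0.522, "y": 0.687, "z": 0.555, "ax": 0, "ay": 0, "az": 0, "grip": -0.5}]}}

```text
time: 4.1
eef_pos: [0.6577, -0.2033, 0.1234]
orientation: [2.555, 1.823, 0.004]
contact_force: [-1.5, 0.0, -0.6]
opening: 0.064
grip_force: 0.0
```

```bash
cat >> mv.py <<'E'
def pose():
    from scipy.spatial.transform import Rotation as R
    s=bot.observe(); m=R.from_rotvec(s['orientation']).as_matrix(); print(s['eef_pos'].round(4),round(degrees(atan2(m[1,1],m[0,1])),2),'z',m[:,2].round(3),'t',s['time'],'op',s['opening'],'F',s['contact_force'].round(1),'T',s['ft_torque'].round(2),'g',s['grip_force'],'q',s['joints'].round(2))
E
python3 - <<'E'
from mv import *
pose()
chain([.656,-.2035,.12,-19],[.656,-.2035,.033,-19])
E
```

```text
[ 0.6577 -0.2033  0.1234] -18.99 z [ 0.004 -0.001 -1.   ] t 4.1 op 0.06395360541900035 F [-1.5  0.  -0.6] T [-0.02  0.01 -0.01] g 0.0 q [-0.3   0.64  0.34  1.26  0.    1.6 ]
x y z az [0.    0.    0.435 0.   ]  -> [0.656, -0.2035, 0.033, -19]
```

Request:
{"op": "drive_tool", "data": {"plan": [{"x": 0, "y": 0, "z": 0.15, "ax": 0, "ay": 0, "az": 0, "grip": -0.5}, {"x": 0, "y": 0, "z": 0.3, "ax": 0, "ay": 0, "az": 0, "grip": -0.5}, {"x": 0, "y": 0, "z": 0.4, "ax": 0, "ay": 0, "az": 0, "grip": -0.5}, {"x": 0, "y": 0, "z": 0.47, "ax": 0, "ay": 0, "az": 0, "grip": -0.5}, {"x": 0, "y": 0, "z": 0.47, "ax": 0, "ay": 0, "az": 0, "grip": -0.5}, {"x": 0, "y": 0, "z": 0.47, "ax": 0, "ay": 0, "az": 0, "grip": -0.3}, {"x": 0, "y": 0, "z": 0.47, "ax": 0, "ay": 0, "az": 0, "grip": 0.3}, {"x": 0, "y": 0, "z": 0.47, "ax": 0, "ay": 0, "az": 0, "grip": 0.3}, {"x": 0, "y": 0, "z": 0.47, "ax": 0, "ay": 0, "az": 0, "grip": 0.3}, {"x": 0, "y": 0, "z": 0.47, "ax": 0, "ay": 0, "az": 0, "grip": 0.3}], "squeeze": 40}}

```text
time: 5.1
eef_pos: [0.657, -0.2033, 0.028]
orientation: [2.556, 1.823, 0.002]
contact_force: [-2.1, 0.8, 6.3]
opening: 0.0366
grip_force: 39.1
```

Run:
```python
from mv import *
pose()
```

```text
[ 0.657  -0.2033  0.028 ] -19.01 z [ 0.002 -0.001 -1.   ] t 5.1 op 0.03657138216598578 F [-2.1  0.8  6.3] T [0.09 0.32 0.  ] g 39.12548043765128 q [-0.3   0.69  0.19  1.06 -0.    1.6 ]
```

Run:
```python
from mv import *
chain([.656,-.2035,.026,-19],[.656,-.2035,.16,-19],[.60,-.02,.16,-27],[.5575,.154,.14,-34.7])
```

```text
x y z az [ 0.    0.   -0.67  0.  ]  -> [0.656, -0.2035, 0.16, -19]
x y z az [ 0.776 -0.563 -0.     0.044]  -> [0.6, -0.02, 0.16, -27]
x y z az [ 0.679 -0.584  0.1    0.043]  -> [0.5575, 0.154, 0.14, -34.7]
```

Request:
{"op": "drive_tool", "data": {"plan": [{"x": 0, "y": 0, "z": -0.1, "ax": 0, "ay": 0, "az": 0, "grip": 0.3}, {"x": 0, "y": 0, "z": -0.2, "ax": 0, "ay": 0, "az": 0, "grip": 0.3}, {"x": 0, "y": 0, "z": -0.3, "ax": 0, "ay": 0, "az": 0, "grip": 0.3}, {"x": 0, "y": 0, "z": -0.4, "ax": 0, "ay": 0, "az": 0, "grip": 0.3}, {"x": 0, "y": 0, "z": -0.5, "ax": 0, "ay": 0, "az": 0, "grip": 0.3}, {"x": 0, "y": 0, "z": -0.6, "ax": 0, "ay": 0, "az": 0, "grip": 0.3}, {"x": 0, "y": 0, "z": -0.67, "ax": 0, "ay": 0, "az": 0, "grip": 0.3}, {"x": 0, "y": 0, "z": -0.67, "ax": 0, "ay": 0, "az": 0, "grip": 0.3}, {"x": 0, "y": 0, "z": -0.67, "ax": 0, "ay": 0, "az": 0, "grip": 0.3}, {"x": 0, "y": 0, "z": -0.67, "ax": 0, "ay": 0, "az": 0, "grip": 0.3}]}}

```text
time: 6.1
eef_pos: [0.6558, -0.2029, 0.1594]
orientation: [-2.557, -1.824, 0.001]
contact_force: [0.5, -0.7, -0.6]
opening: 0.037
grip_force: 40.1
```

Request:
{"op": "drive_tool", "data": {"plan": [{"x": 0.14, "y": -0.1, "z": 0, "ax": 0, "ay": 0, "az": 0.01, "grip": 0.3}, {"x": 0.28, "y": -0.2, "z": 0, "ax": 0, "ay": 0, "az": 0.02, "grip": 0.3}, {"x": 0.42, "y": -0.3, "z": 0, "ax": 0, "ay": 0, "az": 0.03, "grip": 0.3}, {"x": 0.56, "y": -0.4, "z": 0, "ax": 0, "ay": 0, "az": 0.04, "grip": 0.3}, {"x": 0.7, "y": -0.5, "z": 0, "ax": 0, "ay": 0, "az": 0.044, "grip": 0.3}, {"x": 0.776, "y": -0.563, "z": 0, "ax": 0, "ay": 0, "az": 0.044, "grip": 0.3}, {"x": 0.776, "y": -0.563, "z": 0, "ax": 0, "ay": 0, "az": 0.044, "grip": 0.3}, {"x": 0.776, "y": -0.563, "z": 0, "ax": 0, "ay": 0, "az": 0.044, "grip": 0.3}, {"x": 0.776, "y": -0.563, "z": 0, "ax": 0, "ay": 0, "az": 0.044, "grip": 0.3}, {"x": 0.776, "y": -0.563, "z": 0, "ax": 0, "ay": 0, "az": 0.044, "grip": 0.3}]}}

```text
time: 7.1
eef_pos: [0.6005, -0.0207, 0.16]
orientation: [-2.679, -1.642, 0.0]
contact_force: [0.0, -1.3, -1.0]
opening: 0.0367
grip_force: 40.3
```

Request:
{"op": "drive_tool", "data": {"plan": [{"x": 0.13, "y": -0.11, "z": 0, "ax": 0, "ay": 0, "az": 0.01, "grip": 0.3}, {"x": 0.26, "y": -0.22, "z": 0, "ax": 0, "ay": 0, "az": 0.02, "grip": 0.3}, {"x": 0.39, "y": -0.33, "z": 0, "ax": 0, "ay": 0, "az": 0.03, "grip": 0.3}, {"x": 0.52, "y": -0.45, "z": 0, "ax": 0, "ay": 0, "az": 0.04, "grip": 0.3}, {"x": 0.679, "y": -0.584, "z": 0.05, "ax": 0, "ay": 0, "az": 0.043, "grip": 0.3}, {"x": 0.679, "y": -0.584, "z": 0.1, "ax": 0, "ay": 0, "az": 0.043, "grip": 0.3}, {"x": 0.679, "y": -0.584, "z": 0.1, "ax": 0, "ay": 0, "az": 0.043, "grip": 0.3}, {"x": 0.679, "y": -0.584, "z": 0.1, "ax": 0, "ay": 0, "az": 0.043, "grip": 0.3}, {"x": 0.679, "y": -0.584, "z": 0.1, "ax": 0, "ay": 0, "az": 0.043, "grip": 0.3}, {"x": 0.679, "y": -0.584, "z": 0.1, "ax": 0, "ay": 0, "az": 0.043, "grip": 0.3}]}}

```text
time: 8.1
eef_pos: [0.5582, 0.1535, 0.1407]
orientation: [2.783, 1.457, 0.001]
contact_force: [-0.8, -0.2, -1.7]
opening: 0.0363
grip_force: 40.4
```

Run:
```python
from mv import *
from h import *
pose()
im,d,c=snap('scene');np.savez('scene1.npz',im=im,d=d)
it,dt,ct=snap('top');np.savez('top1.npz',im=it,d=dt)
a=cv2.resize(im[170:340,160:320,::-1],None,fx=2.5,fy=2.5,interpolation=cv2.INTER_CUBIC)
b=cv2.resize(it[160:245,165:245,::-1],None,fx=5,fy=5,interpolation=cv2.INTER_CUBIC)
cv2.imwrite('pics/hold1.png',np.hstack([a,b]))
```

```text
[0.5582 0.1535 0.1407] -34.75 z [ 0.001  0.    -1.   ] t 8.1 op 0.03626976356129785 F [-0.8 -0.2 -1.7] T [ 0.01 -0.01 -0.05] g 40.3848837967962 q [ 0.27  0.4  -0.    1.16 -0.    2.45]
```

View pics/hold1.png

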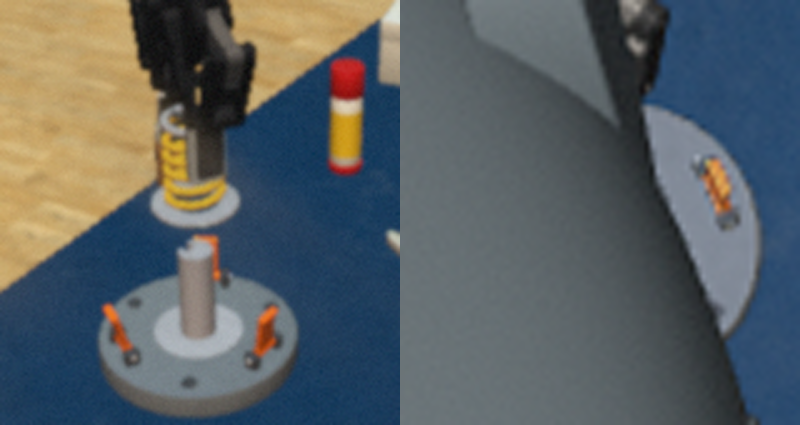

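The spring hangs upright over the rod; the foot washer is at crop (195,203) and the rod top at (196,247). I'll measure their offset in the same camera so the calibration error cancels.

Run:
```python
from h import *
from scipy.optimize import least_squares
c=bot.camera_model('scene')
def outline(x,y,r,zs):
    a=np.linspace(0,2*np.pi,200); P=[np.stack([x+r*np.cos(a),y+r*np.sin(a),np.full(200,z)],-1) for z in zs]
    q=proj(np.concatenate(P),c).astype(np.float32); return cv2.convexHull(q*1)[:,0]
def mask(h,shape,off,k):
    m=np.zeros(shape,np.uint8); cv2.fillPoly(m,[np.round((h-off)*k*16).astype(np.int32)],255,cv2.LINE_AA,4); return m
def fit(w,sel,r,z0,zs):
    p=w[sel]; (x,y),rr=cv2.minEnclosingCircle(p[:,:2].astype(np.float32)); return np.array([x,y,rr]).round(4),len(p),p.mean(0).round(4)
t=np.load('scene1.npz');w=world(t['d'],c)
im=t['im'].astype(int); v,u=np.mgrid[:420,:560]
roi=(u>215)&(u<262)&(v>235)&(v<265)
grey=(abs(im[...,0]-im[...,2])<45)&(im.min(-1)>95)
s=roi&grey&(abs(w[...,0]-.557)<.045)&(abs(w[...,1]-.154)<.045)&(w[...,2]>.10)&(w[...,2]<.125)
print('washer',fit(w,s,0,0,0),'zpct',np.percentile(w[s][:,2],[5,50,95]).round(4))
g=(abs(w[...,:2]-[.557,.154]).max(-1)<.075)&(abs(w[...,2]-.018)<.006)
print('base',fit(w,g,0,0,0))
# pixel extents: washer silhouette vs model
vv,uu=np.nonzero(s); print('washer px u',uu.min(),uu.max(),'v',vv.min(),vv.max())
for dx,dy in((0,0),):
  for zb in(.110,.113,.116):
    h=outline(.5565,.154,.027,(zb,zb+.004)); print(zb,h.min(0).round(1),h.max(0).round(1))
h=outline(.5565,.154,.064,(.018,0)); gg=g; vv,uu=np.nonzero(g); print('base px',uu.min(),uu.max(),vv.min(),vv.max(),h.min(0).round(1),h.max(0).round(1))
rt=np.load('scene0.npz');
h=outline(.5565,.154,.011,(.08,.079));print('rod model',h.min(0).round(1),h.max(0).round(1))
a=cv2.resize(t['im'][205:290,205:270,::-1],None,fx=7,fy=7,interpolation=cv2.INTER_CUBIC)
for hh,col in((outline(.5565,.154,.027,(.113,.117)),(0,255,0)),(outline(.5565,.154,.011,(.08,.0795)),(0,0,255)),(outline(.5565,.154,.019,(.173,.1725)),(255,0,255))):
    cv2.polylines(a,[np.round((hh+.5-[205,205])*7).astype(np.int32)],True,col,1)
cv2.imwrite('pics/al1.png',a)
```

```text
washer (array([0.5558, 0.1539, 0.0272]), 288, array([0.5495, 0.1629, 0.1176])) zpct [0.1153 0.1178 0.1189]
base (array([0.5568, 0.1536, 0.0648]), 2712, array([0.5512, 0.1647, 0.0189]))
washer px u 220 255 v 243 260
0.11 [219.6 242.2] [255.6 263.7]
0.113 [219.6 240.5] [255.6 261.9]
0.116 [219.5 238.9] [255.6 260.2]
base px 200 278 280 331 [199.1 279. ] [279.6 338.4]
rod model [231.2 266.2] [245.5 274.8]
```

View pics/al1.png

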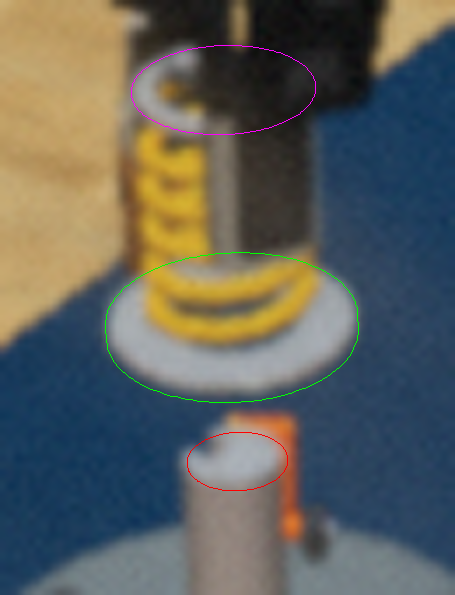

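Request:
{"op": "drive_tool", "data": {"plan": [{"x": 0.002, "y": 0.002, "z": 0.04, "ax": 0, "ay": 0, "az": 0, "grip": 0.3}, {"x": 0.002, "y": 0.002, "z": 0.08, "ax": 0, "ay": 0, "az": 0, "grip": 0.3}, {"x": 0.002, "y": 0.002, "z": 0.12, "ax": 0, "ay": 0, "az": 0, "grip": 0.3}, {"x": 0.002, "y": 0.002, "z": 0.14, "ax": 0, "ay": 0, "az": 0, "grip": 0.3}, {"x": 0.002, "y": 0.002, "z": 0.155, "ax": 0, "ay": 0, "az": 0, "grip": 0.3}, {"x": 0.002, "y": 0.002, "z": 0.17, "ax": 0, "ay": 0, "az": 0, "grip": 0.3}, {"x": 0.002, "y": 0.002, "z": 0.18, "ax": 0, "ay": 0, "az": 0, "grip": 0.3}, {"x": 0.002, "y": 0.002, "z": 0.19, "ax": 0, "ay": 0, "az": 0, "grip": 0.3}, {"x": 0.002, "y": 0.002, "z": 0.2, "ax": 0, "ay": 0, "az": 0, "grip": 0.3}, {"x": 0.002, "y": 0.002, "z": 0.2, "ax": 0, "ay": 0, "az": 0, "grip": 0.3}]}}

```text
time: 9.2
eef_pos: [0.5581, 0.1544, 0.1001]
orientation: [-2.782, -1.459, 0.0]
contact_force: [-0.0, -1.4, -1.0]
opening: 0.0367
grip_force: 40.4
```

Run:
```python
from mv import *
pose()
```

```text
[0.5581 0.1544 0.1001] -34.67 z [-0. -0. -1.] t 9.2 op 0.03668301334024914 F [-0.  -1.4 -1. ] T [-0.    0.01  0.04] g 40.3884067106992 q [ 0.27  0.43 -0.07  1.07  0.    2.45]
```

Request:
{"op": "drive_tool", "data": {"plan": [{"x": 0, "y": 0, "z": 0.01, "ax": 0, "ay": 0, "az": 0, "grip": 0.3}, {"x": 0, "y": 0, "z": 0.02, "ax": 0, "ay": 0, "az": 0, "grip": 0.3}, {"x": 0, "y": 0, "z": 0.03, "ax": 0, "ay": 0, "az": 0, "grip": 0.3}, {"x": 0, "y": 0, "z": 0.04, "ax": 0, "ay": 0, "az": 0, "grip": 0.3}, {"x": 0, "y": 0, "z": 0.05, "ax": 0, "ay": 0, "az": 0, "grip": 0.3}, {"x": 0, "y": 0, "z": 0.06, "ax": 0, "ay": 0, "az": 0, "grip": 0.3}, {"x": 0, "y": 0, "z": 0.07, "ax": 0, "ay": 0, "az": 0, "grip": 0.3}, {"x": 0, "y": 0, "z": 0.08, "ax": 0, "ay": 0, "az": 0, "grip": 0.3}, {"x": 0, "y": 0, "z": 0.09, "ax": 0, "ay": 0, "az": 0, "grip": 0.3}, {"x": 0, "y": 0, "z": 0.1, "ax": 0, "ay": 0, "az": 0, "grip": 0.3}]}}

```text
time: 10.2
eef_pos: [0.5582, 0.1544, 0.0802]
orientation: [-2.782, -1.459, -0.0]
contact_force: [-0.1, 0.3, -0.9]
opening: 0.0363
grip_force: 40.4
```

Run:
```python
from mv import *
pose()
```

```text
[0.5582 0.1544 0.0802] -34.67 z [ 0.  0. -1.] t 10.2 op 0.03633021641591409 F [-0.1  0.3 -0.9] T [-0.05 -0.05 -0.04] g 40.387584222480655 q [ 0.27  0.44 -0.1   1.03  0.    2.45]
```

Request:
{"op": "drive_tool", "data": {"plan": [{"x": 0, "y": 0, "z": 0.01, "ax": 0, "ay": 0, "az": 0, "grip": 0.3}, {"x": 0, "y": 0, "z": 0.025, "ax": 0, "ay": 0, "az": 0, "grip": 0.3}, {"x": 0, "y": 0, "z": 0.04, "ax": 0, "ay": 0, "az": 0, "grip": 0.3}, {"x": 0, "y": 0, "z": 0.055, "ax": 0, "ay": 0, "az": 0, "grip": 0.3}, {"x": 0, "y": 0, "z": 0.07, "ax": 0, "ay": 0, "az": 0, "grip": 0.3}, {"x": 0, "y": 0, "z": 0.085, "ax": 0, "ay": 0, "az": 0, "grip": 0.3}, {"x": 0, "y": 0, "z": 0.1, "ax": 0, "ay": 0, "az": 0, "grip": 0.3}, {"x": 0, "y": 0, "z": 0.115, "ax": 0, "ay": 0, "az": 0, "grip": 0.3}, {"x": 0, "y": 0, "z": 0.13, "ax": 0, "ay": 0, "az": 0, "grip": 0.3}, {"x": 0, "y": 0, "z": 0.14, "ax": 0, "ay": 0, "az": 0, "grip": 0.3}]}}

```text
time: 11.2
eef_pos: [0.5581, 0.1544, 0.052]
orientation: [-2.782, -1.459, 0.0]
contact_force: [0.3, 0.4, 0.5]
opening: 0.0362
grip_force: 40.4
```

Run:
```python
from mv import *
pose()
```

```text
[0.5581 0.1544 0.052 ] -34.67 z [-0. -0. -1.] t 11.2 op 0.03624934206507932 F [0.3 0.4 0.5] T [ 0.04 -0.05 -0.  ] g 40.387624986469746 q [ 0.27  0.47 -0.14  0.96  0.    2.45]
```

Request:
{"op": "drive_tool", "data": {"plan": [{"x": 0, "y": 0, "z": 0.005, "ax": 0, "ay": 0, "az": 0, "grip": 0.3}, {"x": 0, "y": 0, "z": 0.01, "ax": 0, "ay": 0, "az": 0, "grip": 0.3}, {"x": 0, "y": 0, "z": 0.015, "ax": 0, "ay": 0, "az": 0, "grip": 0.3}, {"x": 0, "y": 0, "z": 0.02, "ax": 0, "ay": 0, "az": 0, "grip": 0.3}, {"x": 0, "y": 0, "z": 0.025, "ax": 0, "ay": 0, "az": 0, "grip": 0.3}, {"x": 0, "y": 0, "z": 0.03, "ax": 0, "ay": 0, "az": 0, "grip": 0.3}, {"x": 0, "y": 0, "z": 0.035, "ax": 0, "ay": 0, "az": 0, "grip": 0.3}, {"x": 0, "y": 0, "z": 0.04, "ax": 0, "ay": 0, "az": 0, "grip": 0.3}, {"x": 0, "y": 0, "z": 0.045, "ax": 0, "ay": 0, "az": 0, "grip": 0.3}, {"x": 0, "y": 0, "z": 0.045, "ax": 0, "ay": 0, "az": 0, "grip": 0.3}]}}

```text
time: 12.2
eef_pos: [0.5583, 0.1549, 0.0453]
orientation: [-2.782, -1.459, -0.003]
contact_force: [-15.0, -0.7, 34.1]
opening: 0.0364
grip_force: 42.1
```

Run:
```python
from mv import *
pose()
```

```text
[0.5583 0.1549 0.0453] -34.65 z [ 0.001  0.001 -1.   ] t 12.2 op 0.03639147147807199 F [-15.   -0.7  34.1] T [-0.01  2.78 -0.01] g 42.106774812564254 q [ 0.27  0.47 -0.15  0.95  0.    2.45]
```

Request:
{"op": "drive_tool", "data": {"plan": [{"x": 0, "y": 0, "z": -0.01, "ax": 0, "ay": 0, "az": 0, "grip": 0.3}, {"x": 0, "y": 0, "z": -0.012, "ax": 0, "ay": 0, "az": 0, "grip": 0.3}, {"x": 0, "y": 0, "z": -0.012, "ax": 0, "ay": 0, "az": 0, "grip": 0.3}, {"x": 0, "y": 0, "z": -0.012, "ax": 0, "ay": 0, "az": 0, "grip": 0.3}, {"x": 0, "y": 0, "z": -0.012, "ax": 0, "ay": 0, "az": 0, "grip": 0.3}, {"x": 0, "y": 0, "z": -0.012, "ax": 0, "ay": 0, "az": 0, "grip": 0.3}, {"x": 0, "y": 0, "z": -0.012, "ax": 0, "ay": 0, "az": 0, "grip": 0.3}, {"x": 0, "y": 0, "z": -0.012, "ax": 0, "ay": 0, "az": 0, "grip": 0.3}, {"x": 0, "y": 0, "z": -0.012, "ax": 0, "ay": 0, "az": 0, "grip": 0.3}, {"x": 0, "y": 0, "z": -0.012, "ax": 0, "ay": 0, "az": 0, "grip": 0.3}]}}

```text
time: 13.2
eef_pos: [0.5582, 0.1544, 0.0457]
orientation: [2.782, 1.459, -0.0]
contact_force: [0.1, -1.3, 0.5]
opening: 0.0367
grip_force: 40.0
```

Run:
```python
from mv import *
from h import *
pose()
im,d,c=snap('scene');w=world(d,c)
a=np.linspace(0,2*np.pi,100)
o=cv2.resize(im[235:345,185:295,::-1],None,fx=5,fy=5,interpolation=cv2.INTER_CUBIC)
for r,z,col in((.027,.022,(0,255,0)),(.027,.028,(0,0,255)),(.019,.078,(255,0,255))):
    q=proj(np.stack([.557+r*np.cos(a),.1543+r*np.sin(a),0*a+z],-1),c)
    cv2.polylines(o,[np.round((q+.5-[185,235])*5).astype(np.int32)],True,col,1)
cv2.imwrite('pics/seat1.png',o)
```

```text
[0.5582 0.1544 0.0457] -34.67 z [ 0. -0. -1.] t 13.2 op 0.03665997398128468 F [ 0.1 -1.3  0.5] T [-0.11 -0.07  0.02] g 40.047668907791376 q [ 0.27  0.47 -0.15  0.95 -0.    2.45]
```

View pics/seat1.png

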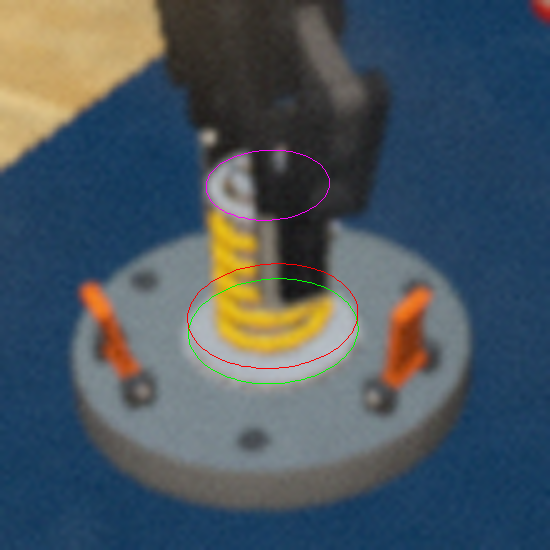

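The foot washer lines up with the green z = 22 mm outline. The 34 N stop at TCP z 0.0453 (pickup height + 18 mm) also says it is home. I'll release and lift.

Request:
{"op": "drive_tool", "data": {"plan": [{"x": 0, "y": 0, "z": 0, "ax": 0, "ay": 0, "az": 0, "grip": -0.35}, {"x": 0, "y": 0, "z": 0, "ax": 0, "ay": 0, "az": 0, "grip": -0.35}, {"x": 0, "y": 0, "z": 0, "ax": 0, "ay": 0, "az": 0, "grip": -0.35}, {"x": 0, "y": 0, "z": 0, "ax": 0, "ay": 0, "az": 0, "grip": -0.35}, {"x": 0, "y": 0, "z": 0, "ax": 0, "ay": 0, "az": 0, "grip": -0.35}, {"x": 0, "y": 0, "z": -0.1, "ax": 0, "ay": 0, "az": 0, "grip": -0.35}, {"x": 0, "y": 0, "z": -0.2, "ax": 0, "ay": 0, "az": 0, "grip": -0.35}, {"x": 0, "y": 0, "z": -0.3, "ax": 0, "ay": 0, "az": 0, "grip": -0.35}, {"x": 0, "y": 0, "z": -0.4, "ax": 0, "ay": 0, "az": 0, "grip": -0.35}, {"x": 0, "y": 0, "z": -0.45, "ax": 0, "ay": 0, "az": 0, "grip": -0.35}]}}

```text
time: 14.25
eef_pos: [0.5588, 0.1546, 0.1374]
orientation: [2.782, 1.458, 0.003]
contact_force: [0.7, 0.3, 0.7]
opening: 0.0572
grip_force: 0.0
```

Run:
```python
from mv import *
pose()
J=np.array([.5576,.1543])
def P(al,r,z,psi):
    a=radians(al); return [J[0]+r*cos(a),J[1]+r*sin(a),z,psi]
pre=[.5581,.1541,.1354,-34.7]
for al,psi in((55.3,-34.7),(175.3,85.3),(-64.7,25.3)):
    print(al)
    L=[P(al,.083,.1354,psi),P(al,.083,.036,psi),P(al,.050,.036,psi),P(al,.0355,.028,psi),P(al,.0355,.1354,psi)]
    chain(pre,*L); pre=L[-1]
```

```text
[0.5588 0.1546 0.1374] -34.67 z [ 0.002  0.001 -1.   ] t 14.25 op 0.05720614653365126 F [0.7 0.3 0.7] T [-0.04 -0.02  0.01] g 0.0 q [ 0.27  0.41 -0.01  1.16  0.    2.45]
55.3
x y z az [ 0.414 -0.003 -0.    -0.   ]  -> [np.float64(0.60485020044476), np.float64(0.2225379554055512), 0.1354, -34.7]
x y z az [ 0.     0.     0.497 -0.   ]  -> [np.float64(0.60485020044476), np.float64(0.2225379554055512), 0.036, -34.7]
x y z az [-0.165  0.    -0.    -0.   ]  -> [np.float64(0.5860639761715422), np.float64(0.19540720205153686), 0.036, -34.7]
x y z az [-0.072  0.     0.04  -0.   ]  -> [np.float64(0.577809423081795), np.float64(0.18348611345659116), 0.028, -34.7]
x y z az [ 0.     0.    -0.537 -0.   ]  -> [np.float64(0.577809423081795), np.float64(0.18348611345659116), 0.1354, -34.7]
175.3
x y z az [-0.385 -0.359 -0.    -0.667]  -> [np.float64(0.47487909689410296), np.float64(0.1611008962162934), 0.1354, 85.3]
x y z az [ 0.     0.     0.497 -0.   ]  -> [np.float64(0.47487909689410296), np.float64(0.1611008962162934), 0.036, 85.3]
x y z az [-0.165 -0.    -0.    -0.   ]  -> [np.float64(0.50776813
[... 219 characters left out ...]
-> [np.float64(0.5222193727679597), np.float64(0.15720881705636644), 0.1354, 85.3]
-64.7
x y z az [-0.385 -0.359 -0.     0.333]  -> [np.float64(0.5930707026611369), np.float64(0.07926114837815539), 0.1354, 25.3]
x y z az [ 0.     0.     0.497 -0.   ]  -> [np.float64(0.5930707026611369), np.float64(0.07926114837815539), 0.036, 25.3]
x y z az [ 0.165  0.    -0.    -0.   ]  -> [np.float64(0.5789678931693596), np.float64(0.10909587251696107), 0.036, 25.3]
x y z az [ 0.073 -0.     0.04  -0.   ]  -> [np.float64(0.5727712041502453), np.float64(0.12220506948704236), 0.028, 25.3]
x y z az [ 0.     0.    -0.537 -0.   ]  -> [np.float64(0.5727712041502453), np.float64(0.12220506948704236), 0.1354, 25.3]
```

Request:
{"op": "drive_tool", "data": {"plan": [{"x": 0.2, "y": 0, "z": 0, "ax": 0, "ay": 0, "az": 0, "grip": 1}, {"x": 0.414, "y": -0.003, "z": 0, "ax": 0, "ay": 0, "az": 0, "grip": 1}, {"x": 0.414, "y": -0.003, "z": 0, "ax": 0, "ay": 0, "az": 0, "grip": 1}, {"x": 0.414, "y": -0.003, "z": 0, "ax": 0, "ay": 0, "az": 0, "grip": 1}, {"x": 0.414, "y": -0.003, "z": 0.1, "ax": 0, "ay": 0, "az": 0, "grip": 1}, {"x": 0.414, "y": -0.003, "z": 0.25, "ax": 0, "ay": 0, "az": 0, "grip": 1}, {"x": 0.414, "y": -0.003, "z": 0.4, "ax": 0, "ay": 0, "az": 0, "grip": 1}, {"x": 0.414, "y": -0.003, "z": 0.497, "ax": 0, "ay": 0, "az": 0, "grip": 1}, {"x": 0.414, "y": -0.003, "z": 0.497, "ax": 0, "ay": 0, "az": 0, "grip": 1}, {"x": 0.414, "y": -0.003, "z": 0.497, "ax": 0, "ay": 0, "az": 0, "grip": 1}]}}

```text
time: 15.25
eef_pos: [0.6046, 0.2222, 0.037]
orientation: [2.783, 1.458, -0.0]
contact_force: [0.1, 0.7, 0.2]
opening: -0.0001
grip_force: 0.0
```

Request:
{"op": "drive_tool", "data": {"plan": [{"x": -0.04, "y": 0, "z": 0, "ax": 0, "ay": 0, "az": 0, "grip": 1}, {"x": -0.08, "y": 0, "z": 0, "ax": 0, "ay": 0, "az": 0, "grip": 1}, {"x": -0.12, "y": 0, "z": 0, "ax": 0, "ay": 0, "az": 0, "grip": 1}, {"x": -0.15, "y": 0, "z": 0, "ax": 0, "ay": 0, "az": 0, "grip": 1}, {"x": -0.17, "y": 0, "z": 0, "ax": 0, "ay": 0, "az": 0, "grip": 1}, {"x": -0.19, "y": 0, "z": 0.01, "ax": 0, "ay": 0, "az": 0, "grip": 1}, {"x": -0.21, "y": 0, "z": 0.02, "ax": 0, "ay": 0, "az": 0, "grip": 1}, {"x": -0.237, "y": 0, "z": 0.03, "ax": 0, "ay": 0, "az": 0, "grip": 1}, {"x": -0.237, "y": 0, "z": 0.04, "ax": 0, "ay": 0, "az": 0, "grip": 1}, {"x": -0.237, "y": 0, "z": 0.04, "ax": 0, "ay": 0, "az": 0, "grip": 1}]}}

```text
time: 16.25
eef_pos: [0.5775, 0.1836, 0.0278]
orientation: [-2.783, -1.458, 0.001]
contact_force: [0.3, -0.3, 0.2]
opening: 0.0001
grip_force: 0.0
```

Run:
```python
from mv import *
from h import *
pose()
im,d,c=snap('scene')
cv2.imwrite('pics/fa.png',cv2.resize(im[235:345,185:295,::-1],None,fx=5,fy=5,interpolation=cv2.INTER_CUBIC))
```

```text
[0.5775 0.1836 0.0278] -34.68 z [-0.001 -0.    -1.   ] t 16.25 op 9.833888174899651e-05 F [ 0.3 -0.3  0.2] T [-0.02  0.05 -0.03] g 0.0 q [ 0.31  0.54 -0.09  0.94 -0.    2.48]
```

View pics/fa.png

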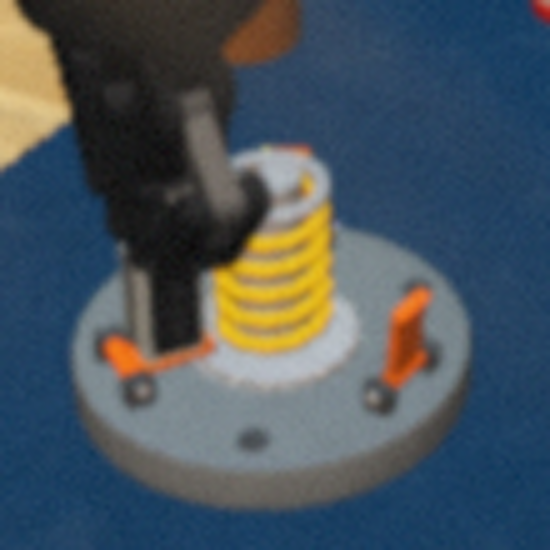

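The finger is on flap_a, and the flap now lies nearly flat at (165,350). I'll press a little more to feel the stop.

Request:
{"op": "drive_tool", "data": {"plan": [{"x": 0, "y": 0, "z": 0.005, "ax": 0, "ay": 0, "az": 0, "grip": 1}, {"x": 0, "y": 0, "z": 0.01, "ax": 0, "ay": 0, "az": 0, "grip": 1}, {"x": 0, "y": 0, "z": 0.01, "ax": 0, "ay": 0, "az": 0, "grip": 1}, {"x": 0, "y": 0, "z": 0.01, "ax": 0, "ay": 0, "az": 0, "grip": 1}, {"x": 0, "y": 0, "z": 0.01, "ax": 0, "ay": 0, "az": 0, "grip": 1}, {"x": 0, "y": 0, "z": 0.01, "ax": 0, "ay": 0, "az": 0, "grip": 1}, {"x": 0, "y": 0, "z": 0.01, "ax": 0, "ay": 0, "az": 0, "grip": 1}, {"x": 0, "y": 0, "z": 0.01, "ax": 0, "ay": 0, "az": 0, "grip": 1}, {"x": 0, "y": 0, "z": 0.01, "ax": 0, "ay": 0, "az": 0, "grip": 1}, {"x": 0, "y": 0, "z": 0.01, "ax": 0, "ay": 0, "az": 0, "grip": 1}]}}

```text
time: 17.3
eef_pos: [0.5779, 0.1839, 0.0267]
orientation: [2.782, 1.459, 0.001]
contact_force: [-3.6, -1.8, 8.4]
opening: -0.0001
grip_force: 4.3
```

Request:
{"op": "drive_tool", "data": {"plan": [{"x": 0, "y": 0, "z": -0.2, "ax": 0, "ay": 0, "az": 0, "grip": 1}, {"x": 0, "y": 0, "z": -0.4, "ax": 0, "ay": 0, "az": 0, "grip": 1}, {"x": -0.05, "y": -0.05, "z": -0.547, "ax": 0, "ay": 0, "az": -0.04, "grip": 1}, {"x": -0.15, "y": -0.14, "z": -0.547, "ax": 0, "ay": 0, "az": -0.08, "grip": 1}, {"x": -0.25, "y": -0.23, "z": -0.547, "ax": 0, "ay": 0, "az": -0.12, "grip": 1}, {"x": -0.35, "y": -0.32, "z": -0.547, "ax": 0, "ay": 0, "az": -0.16, "grip": 1}, {"x": -0.385, "y": -0.359, "z": -0.547, "ax": 0, "ay": 0, "az": -0.2, "grip": 1}, {"x": -0.385, "y": -0.359, "z": -0.547, "ax": 0, "ay": 0, "az": -0.24, "grip": 1}, {"x": -0.385, "y": -0.359, "z": -0.547, "ax": 0, "ay": 0, "az": -0.28, "grip": 1}, {"x": -0.385, "y": -0.359, "z": -0.547, "ax": 0, "ay": 0, "az": -0.3, "grip": 1}]}}

```text
time: 18.3
eef_pos: [0.475, 0.1615, 0.1358]
orientation: [1.81, 2.567, 0.0]
contact_force: [-0.2, -0.3, 0.0]
opening: 0.0002
grip_force: 0.0
```

Request:
{"op": "drive_tool", "data": {"plan": [{"x": 0, "y": 0, "z": 0, "ax": 0, "ay": 0, "az": -0.045, "grip": 1}, {"x": 0, "y": 0, "z": 0, "ax": 0, "ay": 0, "az": -0.09, "grip": 1}, {"x": 0, "y": 0, "z": 0, "ax": 0, "ay": 0, "az": -0.135, "grip": 1}, {"x": 0, "y": 0, "z": 0, "ax": 0, "ay": 0, "az": -0.18, "grip": 1}, {"x": 0, "y": 0, "z": 0, "ax": 0, "ay": 0, "az": -0.225, "grip": 1}, {"x": 0, "y": 0, "z": 0.1, "ax": 0, "ay": 0, "az": -0.27, "grip": 1}, {"x": 0, "y": 0, "z": 0.25, "ax": 0, "ay": 0, "az": -0.315, "grip": 1}, {"x": 0, "y": 0, "z": 0.4, "ax": 0, "ay": 0, "az": -0.36, "grip": 1}, {"x": 0, "y": 0, "z": 0.497, "ax": 0, "ay": 0, "az": -0.367, "grip": 1}, {"x": 0, "y": 0, "z": 0.497, "ax": 0, "ay": 0, "az": -0.367, "grip": 1}]}}

```text
time: 19.3
eef_pos: [0.4733, 0.1609, 0.0341]
orientation: [-0.126, -3.135, 0.002]
contact_force: [0.3, -0.0, 0.3]
opening: 0.0001
grip_force: 0.0
```

Run:
```python
from mv import *
pose()
```

```text
[0.4733 0.1609 0.0341] 85.41 z [-0.004 -0.001 -1.   ] t 19.3 op 6.257810261754635e-05 F [ 0.3 -0.   0.3] T [0.   0.04 0.02] g 0.0 q [ 0.33  0.34 -0.38  0.85 -0.    0.41]
```

Request:
{"op": "drive_tool", "data": {"plan": [{"x": -0.04, "y": 0, "z": 0, "ax": 0, "ay": 0, "az": 0, "grip": 1}, {"x": -0.08, "y": 0, "z": 0, "ax": 0, "ay": 0, "az": 0, "grip": 1}, {"x": -0.12, "y": 0, "z": 0, "ax": 0, "ay": 0, "az": 0, "grip": 1}, {"x": -0.15, "y": 0, "z": 0, "ax": 0, "ay": 0, "az": 0, "grip": 1}, {"x": -0.17, "y": 0, "z": 0, "ax": 0, "ay": 0, "az": 0, "grip": 1}, {"x": -0.2, "y": 0, "z": 0.015, "ax": 0, "ay": 0, "az": 0, "grip": 1}, {"x": -0.237, "y": 0, "z": 0.03, "ax": 0, "ay": 0, "az": 0, "grip": 1}, {"x": -0.237, "y": 0, "z": 0.04, "ax": 0, "ay": 0, "az": 0, "grip": 1}, {"x": -0.237, "y": 0, "z": 0.05, "ax": 0, "ay": 0, "az": 0, "grip": 1}, {"x": -0.237, "y": 0, "z": 0.05, "ax": 0, "ay": 0, "az": 0, "grip": 1}]}}

```text
time: 20.3
eef_pos: [0.5227, 0.1575, 0.0268]
orientation: [0.127, 3.138, -0.0]
contact_force: [1.5, -1.2, 5.6]
opening: -0.0002
grip_force: 2.7
```

Request:
{"op": "drive_tool", "data": {"plan": [{"x": 0, "y": 0, "z": -0.2, "ax": 0, "ay": 0, "az": 0, "grip": 1}, {"x": 0, "y": 0, "z": -0.4, "ax": 0, "ay": 0, "az": 0, "grip": 1}, {"x": -0.05, "y": -0.05, "z": -0.547, "ax": 0, "ay": 0, "az": 0.04, "grip": 1}, {"x": -0.15, "y": -0.14, "z": -0.547, "ax": 0, "ay": 0, "az": 0.085, "grip": 1}, {"x": -0.25, "y": -0.23, "z": -0.547, "ax": 0, "ay": 0, "az": 0.13, "grip": 1}, {"x": -0.35, "y": -0.32, "z": -0.547, "ax": 0, "ay": 0, "az": 0.175, "grip": 1}, {"x": -0.385, "y": -0.359, "z": -0.547, "ax": 0, "ay": 0, "az": 0.22, "grip": 1}, {"x": -0.385, "y": -0.359, "z": -0.547, "ax": 0, "ay": 0, "az": 0.265, "grip": 1}, {"x": -0.385, "y": -0.359, "z": -0.547, "ax": 0, "ay": 0, "az": 0.31, "grip": 1}, {"x": -0.385, "y": -0.359, "z": -0.547, "ax": 0, "ay": 0, "az": 0.333, "grip": 1}]}}

```text
time: 21.3
eef_pos: [0.593, 0.0797, 0.1354]
orientation: [-1.685, -2.651, 0.0]
contact_force: [-0.1, 0.4, 0.4]
opening: -0.0
grip_force: 0.0
```

Request:
{"op": "drive_tool", "data": {"plan": [{"x": 0, "y": 0, "z": 0.1, "ax": 0, "ay": 0, "az": 0, "grip": 1}, {"x": 0, "y": 0, "z": 0.25, "ax": 0, "ay": 0, "az": 0, "grip": 1}, {"x": 0, "y": 0, "z": 0.4, "ax": 0, "ay": 0, "az": 0, "grip": 1}, {"x": 0, "y": 0, "z": 0.497, "ax": 0, "ay": 0, "az": 0, "grip": 1}, {"x": 0, "y": 0, "z": 0.497, "ax": 0, "ay": 0, "az": 0, "grip": 1}, {"x": 0.03, "y": 0, "z": 0.497, "ax": 0, "ay": 0, "az": 0, "grip": 1}, {"x": 0.06, "y": 0, "z": 0.497, "ax": 0, "ay": 0, "az": 0, "grip": 1}, {"x": 0.09, "y": 0, "z": 0.497, "ax": 0, "ay": 0, "az": 0, "grip": 1}, {"x": 0.12, "y": 0, "z": 0.497, "ax": 0, "ay": 0, "az": 0, "grip": 1}, {"x": 0.15, "y": 0, "z": 0.497, "ax": 0, "ay": 0, "az": 0, "grip": 1}]}}

```text
time: 22.3
eef_pos: [0.5804, 0.1075, 0.0368]
orientation: [1.677, 2.656, 0.001]
contact_force: [1.0, -1.0, 0.7]
opening: -0.0001
grip_force: 0.6
```

Run:
```python
from mv import *
pose()
```

```text
[0.5804 0.1075 0.0368] 25.46 z [ 0.001 -0.    -1.   ] t 22.3 op -0.00011062835124985434 F [ 1.  -1.   0.7] T [-0.32 -0.15 -0.02] g 0.632196378428489 q [ 0.18  0.5  -0.13  0.94 -0.    1.31]
```

Request:
{"op": "drive_tool", "data": {"plan": [{"x": 0.02, "y": 0, "z": 0, "ax": 0, "ay": 0, "az": 0, "grip": 1}, {"x": 0.035, "y": 0, "z": 0.008, "ax": 0, "ay": 0, "az": 0, "grip": 1}, {"x": 0.05, "y": 0, "z": 0.015, "ax": 0, "ay": 0, "az": 0, "grip": 1}, {"x": 0.07, "y": 0, "z": 0.022, "ax": 0, "ay": 0, "az": 0, "grip": 1}, {"x": 0.088, "y": 0, "z": 0.03, "ax": 0, "ay": 0, "az": 0, "grip": 1}, {"x": 0.088, "y": 0, "z": 0.04, "ax": 0, "ay": 0, "az": 0, "grip": 1}, {"x": 0.088, "y": 0, "z": 0.05, "ax": 0, "ay": 0, "az": 0, "grip": 1}, {"x": 0.088, "y": 0, "z": 0.05, "ax": 0, "ay": 0, "az": 0, "grip": 1}, {"x": 0.088, "y": 0, "z": 0.05, "ax": 0, "ay": 0, "az": 0, "grip": 1}, {"x": 0.088, "y": 0, "z": 0.05, "ax": 0, "ay": 0, "az": 0, "grip": 1}]}}

```text
time: 23.3
eef_pos: [0.5729, 0.1233, 0.0273]
orientation: [-1.677, -2.656, -0.002]
contact_force: [-5.9, 1.9, 18.5]
opening: 0.0
grip_force: 9.5
```

Request:
{"op": "drive_tool", "data": {"plan": [{"x": 0, "y": 0, "z": -0.1, "ax": 0, "ay": 0, "az": 0, "grip": 1}, {"x": 0, "y": 0, "z": -0.3, "ax": 0, "ay": 0, "az": 0, "grip": 1}, {"x": 0, "y": 0, "z": -0.5, "ax": 0, "ay": 0, "az": 0, "grip": 1}, {"x": -0.1, "y": -0.2, "z": -0.6, "ax": 0, "ay": 0, "az": 0, "grip": 1}, {"x": -0.2, "y": -0.4, "z": -0.6, "ax": 0, "ay": 0, "az": 0, "grip": 1}, {"x": -0.3, "y": -0.6, "z": -0.6, "ax": 0, "ay": 0, "az": 0, "grip": 1}, {"x": -0.4, "y": -0.8, "z": -0.6, "ax": 0, "ay": 0, "az": 0, "grip": 1}, {"x": -0.4, "y": -0.9, "z": -0.6, "ax": 0, "ay": 0, "az": 0, "grip": 1}, {"x": -0.4, "y": -0.9, "z": -0.6, "ax": 0, "ay": 0, "az": 0, "grip": 1}, {"x": -0.4, "y": -0.9, "z": -0.6, "ax": 0, "ay": 0, "az": 0, "grip": 1}]}}

```text
time: 24.3
eef_pos: [0.4448, -0.0269, 0.1465]
orientation: [1.678, 2.655, 0.001]
contact_force: [0.9, 0.1, 0.2]
opening: 0.0001
grip_force: 0.0
```

Run:
```python
from mv import *
from h import *
pose()
im,d,c=snap('scene');it,dt,ct=snap('top')
a=cv2.resize(im[170:345,160:360,::-1],None,fx=2.2,fy=2.2,interpolation=cv2.INTER_CUBIC)
b=cv2.resize(it[140:320,165:410,::-1],None,fx=1.45,fy=1.45,interpolation=cv2.INTER_CUBIC)
e=cv2.resize(it[172:242,172:242,::-1],(350,350),interpolation=cv2.INTER_CUBIC)
o=np.zeros((600,800,3),np.uint8);o[:a.shape[0],:a.shape[1]]=a;o[:350,445:795]=e
h=min(b.shape[0],600-350); o[386:386+214,:b.shape[1]]=b[:214]
cv2.imwrite('pics/end.png',o)
for n,dd,cc,ii in(('scene',d,c,im),('top',dt,ct,it)):
    w=world(dd,cc).reshape(-1,3);i=ii.reshape(-1,3).astype(int)
    g=(abs(w[:,:2]-[.557,.154]).max(1)<.075)&(i[:,0]>150)&(i[:,0]-i[:,2]>80)&(i[:,1]<150)
    print(n,g.sum(),w[g].mean(0).round(4),np.percentile(w[g][:,2],[2,50,98]).round(4))
```

```text
[ 0.4448 -0.0269  0.1465] 25.41 z [ 0.001  0.    -1.   ] t 24.3 op 0.00014583525234442642 F [0.9 0.1 0.2] T [-0.04 -0.03  0.03] g 0.0 q [-0.06  0.14 -0.34  1.09  0.    1.07]
scene 476 [0.5497 0.1666 0.0345] [0.0205 0.0286 0.069 ]
top 98 [0.5552 0.1468 0.0325] [0.0223 0.0282 0.0594]
```

View pics/end.png

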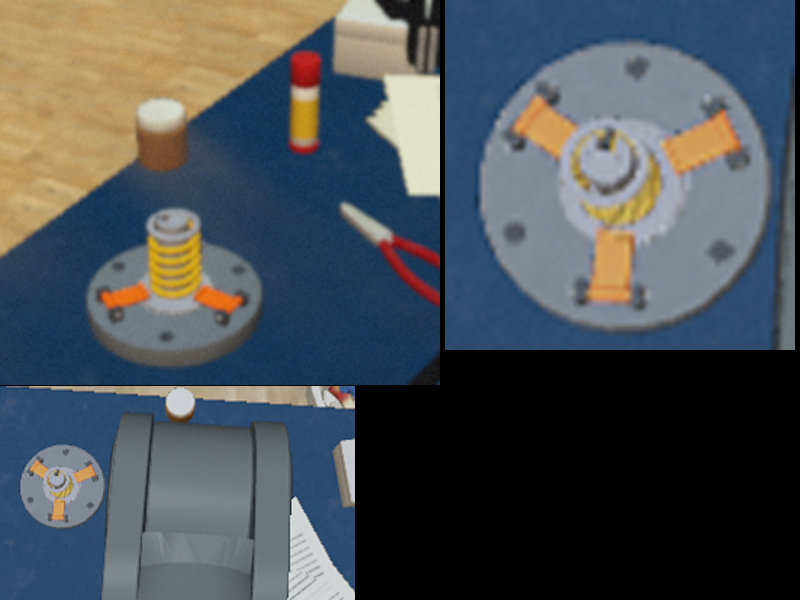

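All three flaps lie flat over the washer rim. The spring is on the rod with its tooth in the slot, and the bystanders are where they were. I'll check the heights before handing in.

Run:
```python
from h import *
A=[];I=[]
for _ in range(4):
    im,d,c=snap('top');A.append(world(d,c));I.append(im)
w=np.mean(A,0).reshape(-1,3);i=I[0].reshape(-1,3).astype(int)
J=np.array([.5588,.153]);p=w[:,:2]-J;r=np.hypot(*p.T);al=np.degrees(np.arctan2(p[:,1],p[:,0]))
for n,a in(('a',55.3),('b',175.3),('c',-64.7)):
    da=abs((al-a+180)%360-180)
    g=(r*np.sin(np.radians(da))<.006)&(da<90)
    print(n,[ (w[g&(r>lo)&(r<lo+.008)][:,2].mean().round(4)) for lo in(.024,.032,.040)])
g=(abs(w[:,:2]-J).max(1)<.025)&(w[:,2]>.07);print('top',np.percentile(w[g][:,2],[10,50,90]).round(4))
```

```text
a [np.float64(0.1622), np.float64(0.0266), np.float64(0.0513)]
b [np.float64(0.0264), np.float64(0.0266), np.float64(0.0508)]
c [np.float64(0.0488), np.float64(0.0411), np.float64(0.026)]
top [0.076  0.0785 0.081 ]
```

Run:
```python
from h import *
im,d,c=snap('top');im2,d2,_=snap('top');d=np.where(d>0,d,d2)
w=world(d,c).reshape(-1,3)[d.ravel()>0];J=np.array([.5588,.153]);p=w[:,:2]-J
ok=True
for n,a in(('a',55.3),('b',175.3),('c',-64.7)):
    u=np.array([np.cos(np.radians(a)),np.sin(np.radians(a))]);x=p@u;y=p@[-u[1],u[0]]
    z=[float(np.median(w[(abs(y)<.007)&(x>lo)&(x<lo+.009)&(w[:,2]<.06)][:,2]).round(4)) for lo in(.024,.033,.041)]
    print(n,z); ok&=max(z)<.0295
print(ok)
if ok: print(bot.close_job())
```

```text
a [0.0256, 0.0265, 0.0273]
b [0.0269, 0.0266, 0.0268]
c [0.027, 0.0268, 0.0262]
True
the job is handed in; nothing more can be done
None
```

The spring is seated fully home over the rod and all three flaps are folded flat over its foot washer; I handed the job in at about 25 s, with the arm clear and the jar, glue stick and pliers not touched.

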